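# Snap a grease coupler onto a tilted nipple and hold it

## Robot

A 7-joint arm with a two-finger parallel gripper is mounted at the origin on a cart in front of the work surface, level with it; the furniture and walls round the work are solid. World frame = base frame: x ahead of the robot, y to its left, z up, the work surface at z = 0. Lengths are in m, angles in rad, forces in N, time in s.
With the tool pointing down it reaches from about 0.425 to 0.925 m from the base axis. Payload 6.8 kg.
Tool frame: the origin (TCP) lies between the finger pads; the fingertips stand 14 mm ahead of it and the grasp point (between the pads) lies 5 mm behind it; z points along the fingers, y is the line along which they close (so a half turn about z gives the same grasp; the last joint's range is limited). The gripper opens to 85 mm and grips with 20 to 120 N. Pads are 22 mm wide; open, the fingers measure 114 mm over their backs; the gripper's body (76 mm by 85 mm) begins 54 mm behind the grasp point. The pads swing forward as they close: fully open they stand 13 mm farther back than shut.
Start: joints at [-1.389, 0.477, 0.022, 1.555, -0.011, 1.109, -0.083], TCP at [0.193, 0.647, 0.245] pointing down, gripper open.
Joint ranges: [-2.96, 2.96], [-0.34, 2.1], [-1.41, 1.46], [0.24, 2.44], [-1.37, 4.51], [0.17, 1.92], [-2.96, 2.96]. Speed limits (rad/s): [2.39, 2.39, 3.14, 3.14, 3.14, 3.14, 3.14].

## Interface

Orientations are given as a rotation vector (axis times angle).
In Python, from bench import r, eyes, ticket gives the robot as it stands. The module is installed in compiled form; this text tells all that it offers.
- The arm moves only by the tool arm_command, never from a script. Its argument "plan" is text: rows parted by semicolons, each of 4 numbers parted by spaces: the shift along the tool's x, y, z in m, then the turn about the tool's z in degrees. In form: tx ty tz yaw; .... A call has 1 to 20 rows; each row shifts and turns the commanded pose from where the row before left it, along the tool's axes as they then stand; what a row does not reach is not made up. A row lasts 1/8 s, in which the tool goes at most 62.5 mm and 10.7 degrees, less where a joint would pass 70% of its speed; a pose out of reach is approached as far as the arm can. A call is refused whole if a number of a shift passes 0.0625 or a number of a turn 10.7, either way. A call with a gripper value outside its range is refused whole. "hand" is the closure, from -1 (fully open) to 1 (shut), set as the call begins (left out, the last holds). The fingers move at their own pace and stop on an object; "grip_force" is the grip in N (left out, the last holds). Time passes only in rows, so rows that do not move let the fingers close. It gives the time, the measured TCP pose, the force, the opening and the grip force at its end, in the units of the state.
- r.get_obs(): the state, without advancing time (a new reading comes with each control period).
- eyes.grab_frame(name): name is "scene" or "top" or "wrist"; returns (picture, depth): 420x560x3 uint8, red, green, blue; 420x560 float32, m along the optical axis (not along the pixel's ray), 0 where there is no reading.
- eyes.calibration(name): a dict with "fov_y" (degrees; the focal length in pixels is half the picture's height over the tangent of half this angle, whatever the lens; pixels are square), "cx", "cy" (the principal point, pixels), "origin" and "attitude" of the camera in the world; the wrist camera has in their place "tool_from_camera" (4x4, takes a point from camera to tool coordinates, whose origin is the TCP and whose axes are the flange's). Camera axes: x right, y up, looking along -z (the intrinsics and any distortion apply to the point x, -y, -z); pixel columns grow to the right and rows downward; lengths in m; the calibration is good to about 2 mm. A picture is of the moment at which its call begins: read the wrist's pose just before it. calibration takes no time and is no camera call.
- ticket.hand_in(): hands the job in; it is judged then, once.
The state is a dict: "clock": time; "joints": joint angles; "qvel": joint speeds; "tau": joint torques, N m; "tcp_pos": TCP position; "orientation": TCP orientation; "contact_force": force on the tool from outside, world axes, zero at the start; "moment": the same for the moment, N m; "grip_width": finger opening in m; "gripper_force": force on a finger pad.
Only numpy, scipy, OpenCV 4.12 (cv2) and the standard library are available. Lean on these libraries where they do the work, as an engineer would, in place of code of your own. Each camera call takes 0.05 s, during which the arm holds its last target. There are 200 camera calls.

## Task

Pick up the grease coupler by its slim metal barrel, without gripping harder than about 25 N since the thin barrel dents. Push its socket squarely over the tilted grease nipple of the bearing block and press along the nipple until the spring collar snaps fully down; keep it pressed there for a few seconds and finish while still gripping and pressing it against the spring. Leave the jars, the tin and the tape roll where they are.

Things in the scene. Friction and masses are not known exactly. Their poses are not given: they have to be found in the camera images.
- coupler_centre (a point): Centre of the grease coupler: loose round metal part, 90 mm tall, 0.15 kg, standing on the desk mouth down. From the mouth up: steel skirt 38 mm wide, 30 mm tall; slim aluminium barrel 26 mm wide from 30 to 82 mm, to be gripped with at most 25 N (fingertips may rest on the 6 mm shoulder at its foot); 20 mm cap. On the axis, 45 mm above the mouth; z points from mouth to cap.
- coupler_mouth (a point): Centre of the coupler's open mouth, in the plane of its lower rim; same axes. The socket is a round hole 15 mm in diameter and 27 mm deep in the skirt's underside.
- bearing: Grey pillow-block bearing, fixed to the desk: foot 150 mm (its x) by 44 mm (its y) by 14 mm, round housing 72 mm in diameter, 40 mm wide, top 78 mm above the desk; 25 mm shaft stub along its y, 90 mm long. Origin on the desk under its middle; z up. The grease nipple leans 25 degrees from vertical towards the bearing's -x.
- nipple_tip (a point): Tip of the nipple, on its axis; z points outwards along it, 25 degrees from vertical. Fixed steel stem, 12 mm in diameter, tapered tip. Round it the spring collar, a 28 mm steel ring whose top face is 14 mm below the tip at rest; the coupler's rim pushes it. With the collar at its stop the coupler's mouth is 23 mm below the tip.
- collar (a joint): How far the spring collar is pushed down the nipple, m: 0 at rest, 0.009 at its stop. It starts at about 3 N, needs about 12 N at 2 to 3 mm, then snaps: the force falls to about 4 N at 8 mm, with a hard stop at 9 mm. It springs back up when let go.
- jar_a_centre (a point): Centre of a small glass jar with a pale lid, 49 mm in diameter, 54 mm tall, standing loose on the desk; leave it alone.
- jar_b_centre (a point): Centre of a tall glass jar with a twist lid, 60 mm in diameter, 87 mm tall, standing loose; leave it alone.
- tin_centre (a point): Centre of a small round tin, 33 mm in diameter, 18 mm tall, loose; leave it alone.
- tape_centre (a point): Centre of a roll of tape lying flat, 72 mm in diameter, 19 mm tall, loose; leave it alone.
Things that resemble listed ones, but are neither listed nor needed, are in the scene too. There is more than one size of the part that bears coupler_centre; the job needs the smaller.

How it is judged:
On the way, in this order (a step that is already met when the one before it is completed fails the run):
1. the coupler is lifted clear of the desk in the gripper (height (world z) of coupler_mouth above 0.05 m and value of joint collar below 0.001 m and contact force between the fingers and coupler above 2 N), for 0.2 s.
2. the coupler sits over the nipple and has snapped the collar down, for 2 s (value of joint collar above 0.0072 m and contact force between coupler and collar above 2 N and angle between the z axis of coupler_mouth and the z axis of nipple_tip, either way round below 0.12 rad), for 2 s.
At the end, for the whole second after the job is handed in: The gripper holds the coupler by its barrel, at rest over the nipple, within 0.12 rad of square, mouth at least 19 mm below the tip and within 5 mm of the axis; it presses the collar with over 2 N, at least 7.2 mm down (all of step 2 and contact force between the fingers and coupler above 2 N and z of coupler_mouth in the frame of nipple_tip below -0.019 m and x of coupler_mouth in the frame of nipple_tip between -0.005 and 0.005 m and y of coupler_mouth in the frame of nipple_tip between -0.005 and 0.005 m and linear speed of coupler below 0.02 m/s and z of the grasp point in the frame of coupler_mouth between 0.03 and 0.088 m); the arm keeps its last pose, push and grip.
It fails at once if the coupler's barrel is gripped too hard (over 80 N on both pads together, about 40 N a side) (contact force between the fingers and coupler above 80 N).
It fails at once if a bystander is displaced by more than 3 cm (distance of any of jar_a_centre, jar_b_centre, tin_centre, tape_centre from where it was at the start of the episode above 0.03 m).
It also fails if it takes over 46 s, if anything falls off the work surface, if the arm or the gripper's body presses on something with over 40 N, if the wrist force passes 120 N, or if a joint passes its speed limit or range.

## Working session

There is one attempt and no reset: what is moved stays moved. The work goes in short steps, Python scripts to look and compute and a tool call to move; the robot and the scene stay as the last step left them, time stands still between calls to the robot, and variables do not carry over. Pictures are saved under pics/ and viewed, at most 10 in all, crops included, and the job is handed in when it is done.

Besides the shell and the picture viewer there is one more tool, called after ">>>" as name(argument=value, ...) on one line, values as JSON. arm_command: Moves the arm, as the interface text tells. Its arguments: {"type":"object","properties":{"plan":{"type":"string"},"hand":{"type":"number"},"grip_force":{"type":"number"}},"required":["plan"]}

```bash
mkdir -p pics; cat > h.py <<'E'
import numpy as np,cv2
from scipy.spatial.transform import Rotation as R
from bench import r,eyes,ticket
def grab(n,tag):
    o=r.get_obs(); im,d=eyes.grab_frame(n); c=eyes.calibration(n)
    cv2.imwrite(f'pics/{tag}.png',im[:,:,::-1]); np.save(f'pics/{tag}.npy',d)
    if n=='wrist':
        T=np.eye(4);T[:3,:3]=R.from_rotvec(o['orientation']).as_matrix();T[:3,3]=o['tcp_pos'];T=T@np.array(c['tool_from_camera'])
    else:
        T=np.eye(4);a=np.array(c['attitude'],float)
        T[:3,:3]=a if a.shape==(3,3) else R.from_rotvec(a).as_matrix() if a.size==3 else R.from_quat(a).as_matrix();T[:3,3]=c['origin']
    np.save(f'pics/{tag}_T.npy',T)
    f=210/np.tan(np.radians(c['fov_y'])/2)
    np.save(f'pics/{tag}_k.npy',[f,c['cx'],c['cy']])
    return im,d,c
def cloud(tag):
    d=np.load(f'pics/{tag}.npy');T=np.load(f'pics/{tag}_T.npy');f,cx,cy=np.load(f'pics/{tag}_k.npy')
    v,u=np.mgrid[:d.shape[0],:d.shape[1]]
    P=np.stack([(u-cx)/f*d,-(v-cy)/f*d,-d],-1)@T[:3,:3].T+T[:3,3]
    P[d==0]=np.nan
    return P
E
python3 - <<'E'
from h import *
for n in ['scene','top','wrist']:
    im,d,c=grab(n,n+'0'); print(n,c)
a=cv2.imread('pics/scene0.png');b=cv2.imread('pics/top0.png')
print(r.get_obs())
for n in ['top0','scene0']:
    P=cloud(n);print(n,[np.round(P[v,u],3).tolist() for v,u in [(210,280),(300,200),(300,400),(100,280)]])
E
```

```text
scene {'fov_y': 57.59635777962768, 'cx': 275.61445665471007, 'cy': 215.4925054153909, 'origin': array([ 0.15404274, -0.55708897,  0.47840878]), 'attitude': array([ 1.109265  , -0.35350438, -0.56030693])}
top {'fov_y': 56.85316639599564, 'cx': 286.83428964870916, 'cy': 203.130341241172, 'origin': array([0.48433024, 0.09449008, 1.04827989]), 'attitude': array([ 0.1286671 , -0.11947143, -1.56592185])}
wrist {'fov_y': 71.22056312861326, 'cx': 284.23615061773006, 'cy': 203.57187972762273, 'tool_from_camera': array([[ 1.83353845e-04,  9.63018089e-01,  2.69436684e-01,
         6.96270207e-02],
       [ 9.99999083e-01, -5.38008736e-04,  1.24243835e-03,
        -5.59168022e-04],
       [ 1.34144989e-03,  2.69436210e-01, -9.63017305e-01,
        -1.27617096e-01],
       [ 0.00000000e+00,  0.00000000e+00,  0.00000000e+00,
         1.00000000e+00]])}
{'clock': 0.15, 'joints': array([-1.38908815,  0.47761609,  0.02235337,  1.55619242, -0.01150864,
        1.10926743, -0.08310904]), 'qvel': array([-1.29207334e-03, -2.29263641e-03,  7.23174045e-04, -2.14462231e-03,
       -1.45972985e-03,  1.07554923e-03,  2.73782618e-05]), 'tau': array([ 2.56194355e-03, -5.96920609e+01,  1.61010146e+00, -2.81493455e+01,
        1.26937506e-02,  6.47525638e-03,  2.97604868e-05]), 'tcp_pos': array([0.19277947, 0.64645356, 0.24455871]), 'orientation': array([-4.53623819e-01, -3.10856144e+00,  2.12197198e-03]), 'contact_force': array([ 0.68813546, -0.92965377, -0.50485817]), 'moment': array([-0.02171696, -0.00227283,  0.00017579]), 'gripper_force': 0.0, 'grip_width': 0.08560720550074818}
top0 [[0.633, 0.119, -0.003], [0.372, 0.382, -0.237], [0.328, -0.409, -0.762], [0.894, 0.118, 0.126]]
scene0 [[0.811, 0.331, -0.001], [0.403, 0.056, -0.001], [0.731, -0.188, 0.0], [1.059, 0.664, 0.279]]
```

View pics/top0.png

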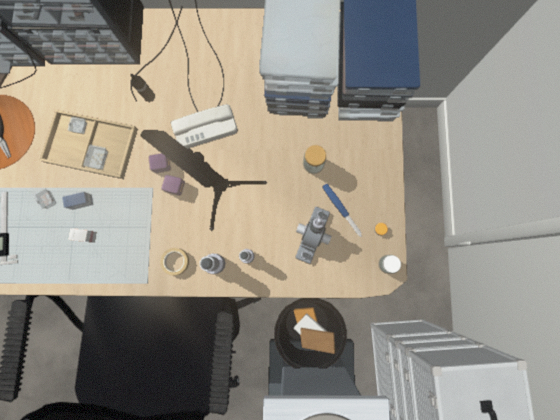

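View pics/scene0.png

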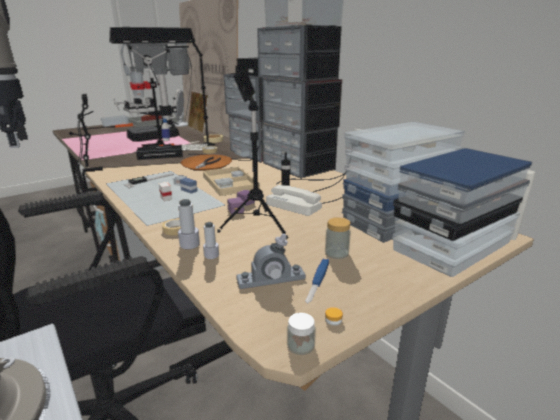

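The top view shows the small coupler at (246,257), the larger look-alike at (212,263), and the bearing at (314,235) with its nipple near (320,213). The scene view shows the small coupler at (210,242) and the nipple at (280,241), leaning right and back.

```bash
python3 - <<'E'
from h import *
for n,(u0,u1,v0,v1) in {'top0':(232,262,243,272),'scene0':(198,222,218,264)}.items():
    P=cloud(n)[v0:v1,u0:u1].reshape(-1,3)
    for lo,hi in [(.003,.028),(.032,.08),(.082,.1)]:
        Q=P[(P[:,2]>lo)&(P[:,2]<hi)]
        if len(Q): print('coup',n,lo,len(Q),Q.min(0).round(3),Q.max(0).round(3),np.median(Q,0).round(3))
for n,(u0,u1,v0,v1) in {'top0':(285,345,195,270),'scene0':(230,310,225,295)}.items():
    P=cloud(n)[v0:v1,u0:u1].reshape(-1,3)
    for lo,hi in [(.008,.018),(.05,.075),(.08,.09),(.09,.1),(.1,.11),(.11,.14)]:
        Q=P[(P[:,2]>lo)&(P[:,2]<hi)]
        if len(Q): print('bear',n,lo,len(Q),Q.min(0).round(3),Q.max(0).round(3),np.median(Q,0).round(3), cv2.minAreaRect(Q[:,:2].astype(np.float32)))
a=cv2.imread('pics/scene0.png')[215:300,185:320];b=cv2.imread('pics/top0.png')[190:280,225:345]
cv2.imwrite('pics/c.png',np.hstack([cv2.resize(a,(400,400*85//135))[:250],cv2.resize(b,(400,300),interpolation=2)[:251]]))
E
```

```text
coup top0 0.003 48 [0.479 0.169 0.003] [0.54  0.244 0.028] [0.502 0.197 0.013]
coup top0 0.032 26 [0.496 0.193 0.033] [0.523 0.219 0.08 ] [0.507 0.198 0.062]
coup top0 0.082 64 [0.496 0.196 0.082] [0.518 0.218 0.093] [0.508 0.208 0.087]
coup scene0 0.003 183 [0.487 0.185 0.003] [0.587 0.31  0.028] [0.502 0.194 0.015]
coup scene0 0.032 200 [0.493 0.192 0.032] [0.519 0.282 0.079] [0.501 0.197 0.055]
coup scene0 0.082 39 [0.494 0.195 0.082] [0.513 0.215 0.09 ] [0.504 0.202 0.087]
bear top0 0.008 350 [ 0.49  -0.05   0.008] [0.669 0.076 0.018] [0.529 0.036 0.013] ((0.5824792385101318, 0.01926039159297943), (0.07629656791687012, 0.1973138153553009), 53.24292755126953)
bear top0 0.05 359 [ 0.527 -0.01   0.05 ] [0.601 0.074 0.075] [0.553 0.04  0.063] ((0.5649257898330688, 0.03346569091081619), (0.07296363264322281, 0.07175130397081375), 24.52480125427246)
bear top0 0.08 59 [0.558 0.012 0.08 ] [0.6   0.05  0.089] [0.571 0.03  0.083] ((0.581369161605835, 0.02633775770664215), (0.03696754574775696, 0.0359424352645874), 70.31468963623047)
bear top0 0.09 54 [0.574 0.011 0.09 ] [0.6   0.038 0.1  ]
[... 1130 characters left out ...]
7 0.096] ((0.5820949673652649, 0.019867118448019028), (0.020517541095614433, 0.02356955036520958), 52.70032501220703)
bear scene0 0.1 33 [0.574 0.016 0.1  ] [0.593 0.031 0.109] [0.586 0.019 0.103] ((0.5839130282402039, 0.02258937805891037), (0.01360718347132206, 0.01944732666015625), 76.62972259521484)Traceback (most recent call last):
  File "<stdin>", line 13, in <module>
    return _nx.concatenate(arrs, 1, dtype=dtype, casting=casting)
           ~~~~~~~~~~~~~~~^^^^^^^^^^^^^^^^^^^^^^^^^^^^^^^^^^^^^^^
ValueError: all the input array dimensions except for the concatenation axis must match exactly, but along dimension 0, the array at index 0 has size 250 and the array at index 1 has size 251
```

```bash
python3 - <<'E'
from h import *
a=cv2.imread('pics/scene0.png')[215:300,185:320];b=cv2.imread('pics/top0.png')[190:280,225:345]
cv2.imwrite('pics/c.png',np.hstack([cv2.resize(a,(400,300),interpolation=2),cv2.resize(b,(400,300),interpolation=2)]))
P=cloud('top0')[243:280,195:228].reshape(-1,3);Q=P[P[:,2]>.03];print('big',Q.min(0),Q.max(0))
A=np.vstack([cloud('top0')[195:270,285:345].reshape(-1,3),cloud('scene0')[225:295,230:310].reshape(-1,3)])
F=A[(A[:,2]>.009)&(A[:,2]<.019)&(np.hypot(A[:,0]-.56,A[:,1]-.03)<.1)]
print('foot',cv2.minAreaRect(F[:,:2].astype(np.float32)),F[:,:2].mean(0))
for z in np.arange(.078,.114,.004):
    q=A[(A[:,2]>z)&(A[:,2]<z+.004)&(np.hypot(A[:,0]-.58,A[:,1]-.025)<.04)]; 
    if len(q):print(round(z,3),len(q),((q.min(0)+q.max(0))/2).round(4),np.ptp(q,0).round(3))
E
```

```text
big [0.46108899 0.26563275 0.03108394] [0.51202158 0.31012203 0.12818038]
foot ((0.5720281004905701, 0.025222137570381165), (0.07710444182157516, 0.17433127760887146), 54.37309646606445) [0.55604388 0.02734549]
0.078 83 [0.571  0.0313 0.08  ] [0.039 0.042 0.004]
0.082 79 [0.5739 0.0285 0.084 ] [0.022 0.028 0.004]
0.086 27 [0.5834 0.022  0.0878] [0.033 0.026 0.004]
0.09 30 [0.5872 0.0235 0.0921] [0.025 0.029 0.004]
0.094 55 [0.5826 0.0226 0.0961] [0.023 0.026 0.004]
0.098 52 [0.5825 0.0249 0.0999] [0.018 0.022 0.004]
0.102 21 [0.5843 0.0213 0.104 ] [0.017 0.011 0.004]
0.106 21 [0.5902 0.0219 0.108 ] [0.01  0.01  0.004]
0.11 2 [0.5934 0.0244 0.1115] [0.003 0.    0.002]
```

View pics/c.png

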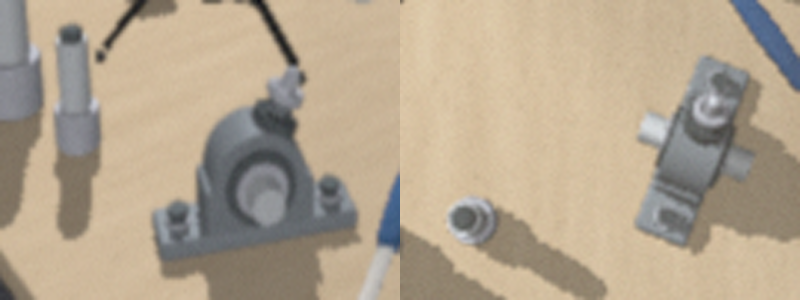

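The right crop shows the bearing's bolts at (672,217) and (722,85), with the nipple at (713,105). So the nipple leans at about −21° in the world, nearly along −tool x. That means the pads' closing line already matches the axis the coupler must pivot on.

>>> arm_command(plan="-0.0426 -0.0333 0 0; -0.0426 -0.0333 0 0; -0.0426 -0.0333 0 0; -0.0426 -0.0333 0 0; -0.0426 -0.0333 0 0; -0.0426 -0.0333 0.01 0; -0.0426 -0.0333 0.01 0; -0.0426 -0.0333 0.015 0; -0.0426 -0.0333 0.02 0; -0.0426 -0.0333 0.03 0; 0 0 0 10; 0 0 0 8; 0 0 0 0", hand=-0.4)

```text
clock: 1.78
tcp_pos: [0.5058, 0.2059, 0.16]
orientation: [-0.933, -3.0, 0.001]
contact_force: [0.7, -0.2, -0.0]
grip_width: 0.0601
gripper_force: 0.0
```

```bash
python3 - <<'E'
from h import *
o=r.get_obs();grab('wrist','w1');P=cloud('w1')
print(o['clock'],o['tcp_pos'],R.from_rotvec(o['orientation']).as_matrix().round(3).tolist(),o['grip_width'])
Q=P[(P[...,2]>.083)&(P[...,2]<.096)&(np.hypot(P[...,0]-.506,P[...,1]-.206)<.03)]
print(len(Q),Q.min(0),Q.max(0),cv2.minEnclosingCircle(Q[:,:2].astype(np.float32)))
Q=P[(P[...,2]>.022)&(P[...,2]<.034)&(np.hypot(P[...,0]-.506,P[...,1]-.206)<.03)]
print(len(Q),cv2.minEnclosingCircle(Q[:,:2].astype(np.float32)))
E
```

```text
1.775 [0.50582265 0.20589397 0.16002168] [[-0.824, 0.567, -0.0], [0.567, 0.824, -0.0], [0.0, -0.001, -1.0]] 0.06005474320147886
571 [0.49636773 0.19668942 0.08320192] [0.51583805 0.21610175 0.09058724] ((0.5060734152793884, 0.20637597143650055), 0.010102745145559311)
508 ((0.5059344172477722, 0.20641440153121948), 0.018872423097491264)
```

View pics/w1.png

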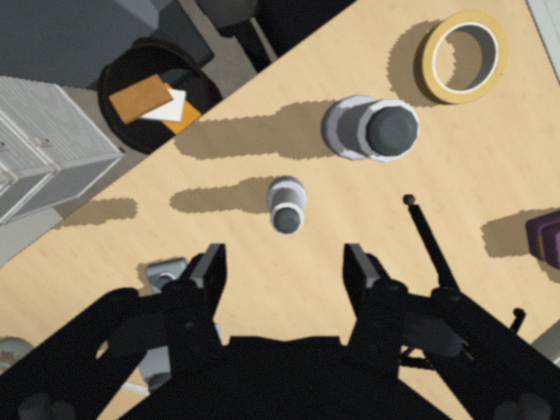

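The small coupler stands at about (287,210), with its measured centre at (0.506, 0.206). The 10.1 and 18.9 mm radii match the given sizes, and the tripod foot at (408,198) is clear of the fingers. I'll descend and grip.

>>> arm_command(plan="0 0.0005 0.04 0; 0 0 0.04 0; 0 0 0.02 0; 0 0 0.01 0; 0 0 0 0")

```text
clock: 2.45
tcp_pos: [0.5061, 0.2065, 0.0502]
orientation: [-0.932, -3.0, 0.0]
contact_force: [-0.1, 0.3, -0.0]
grip_width: 0.0601
gripper_force: 0.0
```

>>> arm_command(plan="0 0 0 0; 0 0 0 0; 0 0 0 0; 0 0 0 0; 0 0 0 0; 0 0 0 0", hand=1, grip_force=22)

```text
clock: 3.2
tcp_pos: [0.5069, 0.2068, 0.0512]
orientation: [0.934, 2.999, 0.002]
contact_force: [-1.0, -0.1, 6.0]
grip_width: 0.0244
gripper_force: 23.4
```

>>> arm_command(plan="0 0 -0.03 0; 0 0 -0.04 0; 0 0 -0.04 0; 0 0 -0.03 0; 0 0 0 -6.5; 0 0 0 -7; -0.04 -0.03 0 0; -0.05 -0.035 0 0; -0.05 -0.035 0 0; -0.044 -0.03 0 0; -0.02 -0.014 0 0; 0 0 0 0; 0 0 0 0")

```text
clock: 4.82
tcp_pos: [0.644, -0.0002, 0.1898]
orientation: [-0.573, -3.087, -0.001]
contact_force: [0.3, 0.4, -2.1]
grip_width: 0.0244
gripper_force: 22.8
```

```bash
python3 - <<'E'
from h import *
o=r.get_obs();grab('wrist','w2');P=cloud('w2')
print(o['clock'],o['tcp_pos'],R.from_rotvec(o['orientation']).as_matrix().round(3).tolist(),o['grip_width'],o['gripper_force'],o['contact_force'])
for z in np.arange(.074,.118,.003):
    q=P[(P[...,2]>z)&(P[...,2]<z+.003)&(np.hypot(P[...,0]-.58,P[...,1]-.025)<.04)]
    if len(q)>2:print(round(z,3),len(q),((q.min(0)+q.max(0))/2).round(4),np.ptp(q,0).round(3))
F=P[(P[...,2]>.009)&(P[...,2]<.019)&(np.hypot(P[...,0]-.555,P[...,1]-.03)<.09)]
print(cv2.minAreaRect(F[:,:2].astype(np.float32)))
E
```

```text
4.825 [ 6.43960537e-01 -1.61821636e-04  1.89788467e-01] [[-0.933, 0.359, -0.001], [0.359, 0.933, 0.001], [0.002, 0.0, -1.0]] 0.024399933535596587 22.849701046943665 [ 0.3362724   0.41151315 -2.05532891]
0.074 1034 [0.5662 0.0311 0.0755] [0.046 0.045 0.003]
0.077 276 [0.5709 0.0296 0.0785] [0.038 0.042 0.003]
0.08 246 [0.5756 0.0261 0.0815] [0.027 0.031 0.003]
0.083 265 [0.5766 0.028  0.0845] [0.027 0.025 0.003]
0.086 22 [0.5811 0.0251 0.0875] [0.032 0.02  0.003]
0.089 82 [0.5894 0.0227 0.0905] [0.019 0.027 0.003]
0.092 195 [0.5844 0.0226 0.0935] [0.025 0.028 0.003]
0.095 256 [0.5825 0.0227 0.0965] [0.021 0.026 0.003]
0.098 272 [0.5821 0.0226 0.0995] [0.018 0.024 0.003]
0.101 43 [0.5848 0.024  0.1025] [0.02  0.015 0.003]
0.104 99 [0.5898 0.0208 0.1055] [0.012 0.011 0.003]
0.107 112 [0.5899 0.0208 0.1083] [0.009 0.01  0.003]
((0.5632538795471191, 0.031310200691223145), (0.043922603130340576, 0.1498700976371765), 68.44468688964844)
```

View pics/w2.png

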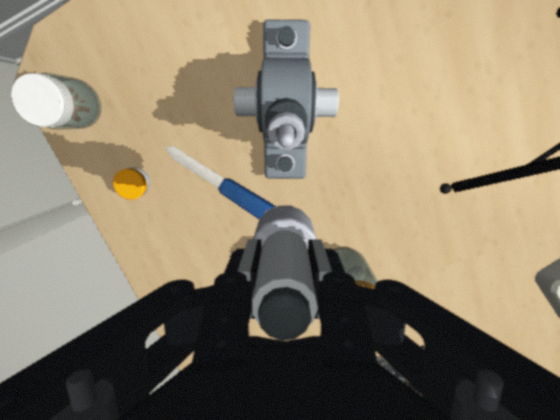

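The wrist view shows the nipple at (287,132), the bearing upright in the picture, and the coupler held straight at (287,270). The foot measures 150×44 mm as given, so the lean is at −21.6° and yaw matches within 1°. Next I'll fit the nipple axis and the held coupler from the same frame.

```bash
python3 - <<'E'
from h import *
P=cloud('w2').reshape(-1,3);P=P[~np.isnan(P[:,0])]
l=np.radians(-21.56);L=np.array([np.cos(l),np.sin(l),0]);Y=np.array([-np.sin(l),np.cos(l),0]);z=np.array([0,0,1.])
A=L*np.sin(np.radians(25))+z*np.cos(np.radians(25));X=np.cross(Y,A)
q=P[np.linalg.norm(P-[.587,.022,.1],axis=1)<.03]
c=np.array([.59,.0208,.11]);B=np.stack([X,Y,A],1);w=(q-c)@B
print('X',X)
for a in np.arange(-.024,.006,.002):
    s=w[(w[:,2]>a)&(w[:,2]<a+.002)]
    if len(s)>3: print(round(a,3),len(s),s[:,:2].min(0).round(4),s[:,:2].max(0).round(4))
T=np.array([.64396,-.00016,.18979])
h=(P-T);h=np.stack([h@-L,h@Y,h[:,2]],1)
h=h[(np.hypot(h[:,0],h[:,1])<.024)&(h[:,2]>-.07)&(h[:,2]<.06)]
for a in np.arange(-.07,.05,.006):
    s=h[(h[:,2]>a)&(h[:,2]<a+.006)]
    if len(s)>3: print('hand',round(a,3),len(s),s.min(0).round(4),s.max(0).round(4))
E
```

```text
X [ 0.84289638 -0.33304578 -0.42261826]
-0.022 28 [-0.0106 -0.011 ] [0.0063 0.0127]
-0.02 61 [-0.0108 -0.0132] [0.0066 0.0135]
-0.018 102 [-0.0108 -0.0133] [0.0137 0.0135]
-0.016 530 [-0.0107 -0.0131] [0.016  0.0134]
-0.014 76 [-0.0101 -0.013 ] [0.0149 0.0119]
-0.012 21 [-0.0032 -0.0057] [0.0037 0.006 ]
-0.01 21 [-0.0028 -0.0056] [0.003  0.0059]
-0.008 23 [-0.0033 -0.0056] [0.0032 0.0059]
-0.006 43 [-0.0028 -0.0055] [0.0056 0.0059]
-0.004 66 [-0.0026 -0.0048] [0.0076 0.0051]
-0.002 88 [-0.0022 -0.0041] [0.007  0.0037]
hand -0.052 90 [ 0.0051 -0.0169 -0.0508] [ 0.0195  0.0174 -0.046 ]
hand -0.046 151 [ 0.0032 -0.0192 -0.046 ] [ 0.0194  0.018  -0.04  ]
hand -0.04 155 [ 0.003  -0.0194 -0.04  ] [ 0.0194  0.0172 -0.034 ]
hand -0.034 175 [ 0.0038 -0.018  -0.0339] [ 0.0194  0.0178 -0.028 ]
hand -0.028 778 [ 0.0027 -0.0178 -0.0279] [ 0.0195  0.0164 -0.022 ]
hand -0.022 264 [ 0.0042 -0.0152 -0.022 ] [ 0.018   0.0126 -0.016 ]
hand -0.016 244 [ 0.0035 -0.0193 -0.016 ] [ 0.0138  0.0177 -0.01  ]
hand -0.01 411 [ 0.0037 -0.0227 -0.01  ] [ 0.0138  0.0225 -0.004 ]
hand -0.004 477 [ 0.0039 -0.0225 -0.004 ] [0.0135 0.0223 0.002 ]
hand 0.002 547 [ 0.0041 -0.0226  0.002 ] [0.0135 0.0224 0.008 ]
hand 0.008 619 [ 0.0037 -0.0227  0.008 ] [0.0136 0.0225 0.014 ]
hand 0.014 642 [ 0.0033 -0.0222  0.014 ] [0.0139 0.02   0.02  ]
hand 0.02 1032 [-0.01   -0.0202  0.02  ] [0.0139 0.0197 0.026 ]
hand 0.026 1606 [-0.0072 -0.0209  0.026 ] [0.0153 0.02   0.032 ]
hand 0.032 2371 [-0.0103 -0.0202  0.032 ] [0.0155 0.02   0.038 ]
hand 0.038 520 [-0.0055 -0.0202  0.038 ] [0.0141 0.0201 0.0439]
hand 0.044 48 [ 0.009  -0.0166  0.044 ] [0.0179 0.0189 0.0499]
```

The fit gives the tip at (0.592, 0.020, 0.109), which agrees with the radial 25° geometry. The coupler is held vertical with its mouth 52 mm below the TCP.

The tool can't tilt, so I'll swivel the coupler between the pads. I'll nudge its skirt against the nipple collar from the uphill side, then fit it.

>>> arm_command(plan="0.025 0 0 0; 0.05 0.0006 0 0; 0.028 0 0 0; 0 0 0.025 0; 0 0 0.02 0; 0 0 0.003 0; 0 0 0 0; -0.004 0 0 0; -0.004 0 0 0; -0.004 0 0 0; -0.003 0 0 0; -0.003 0 0 0")

```text
clock: 6.38
tcp_pos: [0.5645, 0.0305, 0.1422]
orientation: [-0.574, -3.085, -0.001]
contact_force: [-5.6, 2.2, 2.8]
grip_width: 0.0243
gripper_force: 23.3
```

>>> arm_command(plan="-0.003 0 0 0; -0.003 0 0 0; -0.003 0 0 0; -0.003 0 0 0; -0.002 0 0 0; 0 0 0 0")

```text
clock: 7.12
tcp_pos: [0.578, 0.0254, 0.1422]
orientation: [-0.574, -3.087, -0.001]
contact_force: [-4.9, 3.0, 0.0]
grip_width: 0.0245
gripper_force: 23.7
```

```bash
cat >> h.py <<'E'
def held(tag):
    o=r.get_obs();grab('wrist',tag);P=cloud(tag).reshape(-1,3);P=P[~np.isnan(P[:,0])]
    M=R.from_rotvec(o['orientation']).as_matrix();h=(P-o['tcp_pos'])@M;h[:,2]*=-1
    print(o['clock'],o['tcp_pos'].round(4),o['contact_force'].round(1),o['gripper_force'])
    h=h[(abs(h[:,1])<.004)&(h[:,2]>-.07)&(h[:,2]<.06)&(abs(h[:,0])<.05)]
    for a in np.arange(-.065,.05,.004):
        s=h[(h[:,2]>a)&(h[:,2]<a+.004)]
        if len(s)>3: print('z',round(a,3),len(s),'x',s[:,0].min().round(4),np.median(s[:,0]).round(4),s[:,0].max().round(4))
    return h
E
python3 -c "
from h import *
held('w3')"
```

```text
7.125 [0.578  0.0254 0.1422] [-4.9  3.   0. ] 23.71085375547409
z -0.041 29 x 0.0409 0.0415 0.0419
z -0.037 58 x 0.0393 0.0402 0.0416
z -0.033 58 x 0.0378 0.0388 0.0399
z -0.029 64 x 0.0359 0.0373 0.0386
z -0.025 72 x 0.0341 0.0356 0.0372
z -0.021 72 x 0.033 0.0341 0.0354
z -0.017 269 x 0.0245 0.0293 0.0338
z -0.013 97 x 0.0224 0.0244 0.0316
z -0.009 102 x 0.0206 0.0226 0.0242
z -0.005 103 x 0.0197 0.0212 0.0228
z -0.001 112 x 0.0177 0.0195 0.0213
z 0.003 113 x 0.0162 0.018 0.0195
z 0.007 132 x 0.0146 0.0163 0.0184
z 0.011 143 x 0.0129 0.0147 0.0163
z 0.015 143 x 0.0117 0.0132 0.0151
z 0.019 164 x 0.0094 0.0117 0.0131
z 0.023 185 x 0.0082 0.0101 0.0122
z 0.027 201 x 0.0026 0.0085 0.0104
z 0.031 384 x -0.0103 0.0049 0.0087
z 0.035 610 x -0.0097 -0.0009 0.0044
z 0.039 13 x -0.0025 -0.0 0.0022
```

View pics/w3.png

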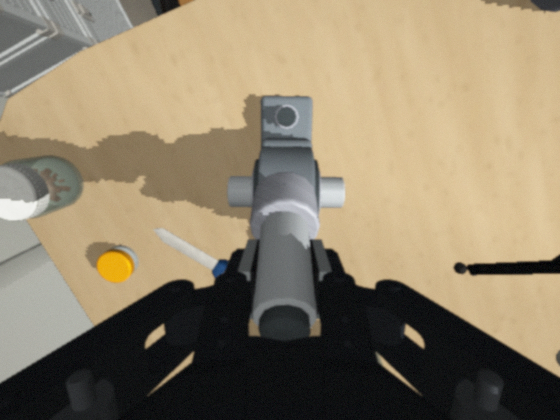

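The coupler has swivelled cleanly to about 21°, with its skirt against the nipple at (285,205). It needs about 4° more; after that I'll back off and rise over the tip.

>>> arm_command(plan="-0.002 0 0 0; -0.002 0 0 0; -0.001 0 0 0; 0 0 0 0; 0.01 0 0 0; 0.005 0 -0.02 0; 0 0 -0.03 0; 0 0 0 0; 0 0 0 0")

```text
clock: 8.3
tcp_pos: [0.5693, 0.0283, 0.1926]
orientation: [0.575, 3.088, 0.001]
contact_force: [-0.1, 0.8, -2.6]
grip_width: 0.0242
gripper_force: 23.5
```

```bash
python3 - <<'E'
from h import *
h=held('w4')
b=h[(h[:,2]>-.008)&(h[:,2]<.024)&(h[:,0]>.004)]
p=np.polyfit(b[:,2],b[:,0],1);th=np.arctan(-p[0]);print('tilt',np.degrees(th))
a=np.array([-np.sin(th),np.cos(th)])  # axis towards cap in (x,z)
n=np.array([np.cos(th),np.sin(th)])
rb=(b[:,[0,2]]@n); print('axis offset n',np.median(rb)-.013)
ax=h[:,[0,2]]@a; rn=h[:,[0,2]]@n-(np.median(rb)-.013)
for lo in np.arange(-.06,.045,.002):
    s=rn[(ax>lo)&(ax<lo+.002)&(rn>-.03)&(rn<.03)]
    if len(s)>2: print(round(lo,3),len(s),s.min().round(4),s.max().round(4))
E
```

```text
8.3 [0.5693 0.0283 0.1926] [-0.1  0.8 -2.6] 23.492876887321472
z -0.041 6 x 0.0453 0.0454 0.0454
z -0.037 47 x 0.0437 0.0448 0.0455
z -0.033 73 x 0.0416 0.0431 0.0445
z -0.029 71 x 0.0398 0.0412 0.0424
z -0.025 73 x 0.0377 0.0393 0.0409
z -0.021 82 x 0.0356 0.0374 0.0388
z -0.017 130 x 0.0271 0.0351 0.0373
z -0.013 273 x 0.0249 0.0304 0.0351
z -0.009 112 x 0.0231 0.025 0.0267
z -0.005 110 x 0.0206 0.023 0.0248
z -0.001 118 x 0.0196 0.0211 0.0228
z 0.003 127 x 0.017 0.0193 0.021
z 0.007 142 x 0.0152 0.0173 0.019
z 0.011 158 x 0.0136 0.0155 0.0173
z 0.015 161 x 0.0113 0.0136 0.0155
z 0.019 185 x 0.009 0.0116 0.0136
z 0.023 187 x 0.0074 0.0096 0.0117
z 0.027 222 x 0.0056 0.0078 0.0096
z 0.031 403 x -0.0098 0.0041 0.0077
z 0.035 550 x -0.0097 -0.0018 0.0029
tilt 25.364270650546686
axis offset n 0.0065298937562544065
-0.054 12 0.0182 0.019
-0.052 26 0.0185 0.0196
-0.05 29 0.0186 0.0198
-0.048 33 0.0184 0.0201
-0.046 32 0.0183 0.0196
-0.044 29 0.0184 0.0203
-0.042 32 0.0185 0.0199
-0.04 38 0.0183 0.0198
-0.038 32 0.0181 0.0198
-0.036 37 0.0183 0.0201
-0.034 37 0.018 0.0198
-0.032 38 0.0182 0.02
-0.03 36 0.0183 0.02
-0.028 44 0.0184 0.0197
-0.026 136 0.0119 0.0198
-0.024 99 0.012 0.0188
-0.022 47 0.0121 0.0146
-0.02 48 0.012 0.014
-0.018 56 0.0117 0.0145
-0.016 49 0.0119 0.0142
-0.014 41 0.012 0.0138
-0.012 56 0.0115 0.0139
-0.01 49 0.0119 0.0141
-0.008 56 0.0118 0.0142
-0.006 54 0.0122 0.0141
-0.004 62 0.0115 0.0139
-0.002 60 0.0117 0.0141
0.0 65 0.0118 0.0142
0.002 69 0.0116 0.0141
0.004 63 0.0119 0.0142
0.006 77 0.0119 0.0144
0.008 76 0.0118 0.0145
0.01 73 0.0111 0.0142
0.012 78 0.0115 0.0141
0.014 88 0.0119 0.0146
0.016 83 0.0114 0.0138
0.018 86 0.0115 0.0141
0.02 93 0.0116 0.0142
0.022 104 0.0113 0.0145
0.024 99 0.0117 0.014
0.026 156 0.0085 0.014
0.028 140 0.0078 0.014
0.03 116 0.0075 0.0114
0.032 129 0.0074 0.0119
0.034 306 -0.0004 0.0108
0.036 64 0.0005 0.0082
```

Tilt is now 25.4°, against the 25° wanted. The mouth sits 29 mm along tool x and 46 mm below the TCP. I'll move onto the nipple axis, about 20 mm out from the tip.

>>> arm_command(plan="-0.03 0 0 0; -0.032 0.0004 0.005 0; 0 0 0.014 0; 0 0 0 0; 0 0 0 0")

```text
clock: 8.98
tcp_pos: [0.6264, 0.0068, 0.1729]
orientation: [-0.574, -3.087, 0.0]
contact_force: [-0.1, -0.7, -1.2]
grip_width: 0.0245
gripper_force: 23.4
```

```bash
python3 - <<'E'
from h import *
o=r.get_obs();print(o['tcp_pos'],o['contact_force'])
grab('wrist','w5');grab('scene','s5')
a=cv2.imread('pics/w5.png')[110:310,190:390];b=cv2.imread('pics/s5.png')[150:300,220:370]
cv2.imwrite('pics/d.png',np.hstack([cv2.resize(a,(400,400),interpolation=2),cv2.resize(b,(400,400),interpolation=2)]))
P=cloud('w5').reshape(-1,3);P=P[~np.isnan(P[:,0])]
l=np.radians(-21.56);L=np.array([np.cos(l),np.sin(l),0]);Y=np.array([-np.sin(l),np.cos(l),0])
A=L*np.sin(np.radians(25))+np.array([0,0,1])*np.cos(np.radians(25));X=np.cross(Y,A)
w=(P-[.5923,.0199,.1089])@np.stack([X,Y,A],1)
w=w[(np.hypot(w[:,0],w[:,1])<.028)]
for lo in np.arange(-.018,.05,.003):
    s=w[(w[:,2]>lo)&(w[:,2]<lo+.003)]
    if len(s)>2: print(round(lo,3),len(s),s[:,:2].min(0).round(4),s[:,:2].max(0).round(4))
E
```

```text
[0.62641026 0.00684868 0.17291254] [-0.06766042 -0.69775698 -1.16845317]
-0.018 316 [-0.0139 -0.0137] [0.0066 0.0136]
-0.015 327 [-0.0134 -0.0129] [0.0061 0.013 ]
-0.012 40 [-0.0058 -0.0052] [0.0002 0.0058]
-0.009 43 [-0.0058 -0.0058] [-0.     0.005]
-0.006 40 [-0.006  -0.0051] [-0.0023  0.005 ]
0.018 8 [-0.0197 -0.0038] [-0.0166  0.0093]
0.021 140 [-0.0209 -0.0192] [-0.0047  0.0173]
0.024 191 [-0.021  -0.0191] [-0.0049  0.0178]
0.027 192 [-0.021  -0.0193] [-0.0034  0.0183]
0.03 212 [-0.0207 -0.019 ] [-0.0046  0.0179]
0.033 206 [-0.0207 -0.0194] [-0.0038  0.0182]
0.036 215 [-0.0208 -0.0192] [-0.004   0.0181]
0.039 227 [-0.0208 -0.0193] [-0.003   0.0184]
0.042 256 [-0.0206 -0.019 ] [-0.0042  0.0181]
0.045 295 [-0.0207 -0.019 ] [0.0032 0.0179]
0.048 1171 [-0.0212 -0.0187] [0.0097 0.0178]
```

View pics/d.png

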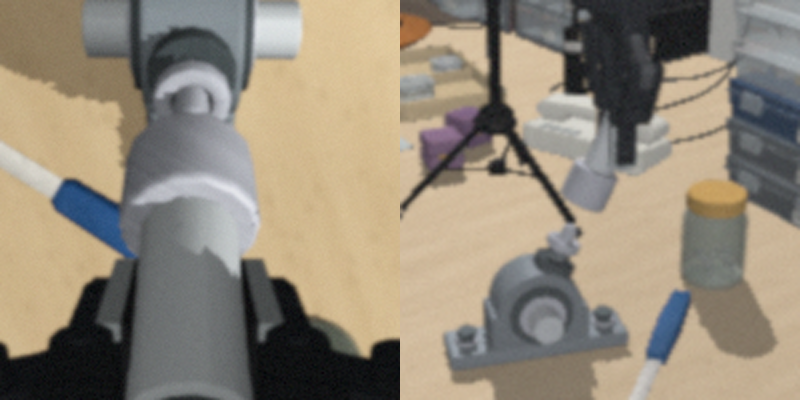

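The wrist crop (left) shows the skirt at (190,180) lined up with the nipple at (193,97), and the scene crop agrees. The measured offset is only −1.5 mm in X and −0.5 mm in Y. I'll correct that and advance along the nipple.

>>> arm_command(plan="-0.0015 0.0005 0 0; 0 0 0 0; 0.0021 0 0.0045 0; 0.0021 0 0.0045 0; 0.0021 0 0.0045 0; 0.0017 0 0.0036 0; 0.0017 0 0.0036 0; 0.0017 0 0.0036 0; 0 0 0 0")

```text
clock: 10.2
tcp_pos: [0.618, 0.0105, 0.1486]
orientation: [-0.575, -3.088, 0.0]
contact_force: [-0.4, 0.2, -1.3]
grip_width: 0.0244
gripper_force: 23.4
```

There's no contact force, so the tip is in the socket. I'll keep going until the collar is pressed.

>>> arm_command(plan="0.0013 0 0.0027 0; 0.0013 0 0.0027 0; 0.0008 0 0.0018 0; 0.0008 0 0.0018 0; 0 0 0 0", grip_force=25)

```text
clock: 10.82
tcp_pos: [0.6142, 0.012, 0.1398]
orientation: [-0.575, -3.088, 0.0]
contact_force: [-1.0, 0.6, -1.4]
grip_width: 0.0243
gripper_force: 24.6
```

>>> arm_command(plan="0.0008 0 0.0018 0; 0.0008 0 0.0018 0; 0 0 0 0")

```text
clock: 11.2
tcp_pos: [0.6143, 0.0121, 0.1381]
orientation: [0.575, 3.085, 0.001]
contact_force: [0.3, -0.0, 8.7]
grip_width: 0.0244
gripper_force: 25.5
```

>>> arm_command(plan="0.0008 0 0.0018 0; 0.0008 0 0.0018 0; 0 0 0 0")

```text
clock: 11.58
tcp_pos: [0.6129, 0.0127, 0.1346]
orientation: [0.575, 3.085, 0.001]
contact_force: [-1.6, -0.7, 8.5]
grip_width: 0.0245
gripper_force: 25.5
```

>>> arm_command(plan="0.0008 0 0.0018 0; 0.0008 0 0.0018 0; 0 0 0 0")

```text
clock: 11.95
tcp_pos: [0.6113, 0.0134, 0.1308]
orientation: [0.575, 3.085, 0.001]
contact_force: [-0.7, -0.9, 7.1]
grip_width: 0.0245
gripper_force: 25.5
```

```bash
cat > m.py <<'E'
from h import *
import sys
t=sys.argv[1];h=held(t)
b=h[(h[:,2]>-.004)&(h[:,2]<.02)&(h[:,0]>.004)]
p=np.polyfit(b[:,2],b[:,0],1);th=np.arctan(-p[0]);print('tilt',np.degrees(th))
P=cloud(t).reshape(-1,3);P=P[~np.isnan(P[:,0])]
l=np.radians(-21.56);L=np.array([np.cos(l),np.sin(l),0]);Y=np.array([-np.sin(l),np.cos(l),0])
A=L*np.sin(np.radians(25))+np.array([0,0,1])*np.cos(np.radians(25));X=np.cross(Y,A)
w=(P-[.5923,.0199,.1089])@np.stack([X,Y,A],1)
w=w[(np.hypot(w[:,0],w[:,1])<.026)]
for lo in np.arange(-.036,.02,.002):
    s=w[(w[:,2]>lo)&(w[:,2]<lo+.002)]
    if len(s)>2: print(round(lo,3),len(s),s[:,:2].min(0).round(4),s[:,:2].max(0).round(4))
E
python3 m.py w6 | grep -v x
```

```text
11.95 [0.6113 0.0134 0.1308] [-0.7 -0.9  7.1] 25.489516854286194
tilt 25.71923308509519
-0.036 110 [-0.017  -0.0164] [-0.0034  0.0163]
-0.034 325 [-0.0168 -0.0164] [-0.002   0.0163]
-0.032 29 [-0.0153 -0.0149] [-0.0051  0.0135]
-0.026 7 [-0.0167 -0.016 ] [-0.0084  0.0041]
-0.024 68 [-0.0177 -0.0186] [-0.0014  0.0164]
-0.022 130 [-0.0181 -0.0178] [-0.0018  0.0185]
-0.02 119 [-0.0178 -0.0189] [-0.001   0.0176]
-0.018 143 [-0.018  -0.0187] [-0.001   0.0187]
-0.016 133 [-0.0178 -0.0186] [-0.0013  0.0186]
-0.014 128 [-0.0181 -0.0184] [-0.0018  0.0184]
-0.012 144 [-0.018  -0.0187] [-0.0016  0.0182]
-0.01 148 [-0.0179 -0.0186] [-0.0004  0.0188]
-0.008 145 [-0.0179 -0.0184] [-0.002   0.0185]
-0.006 156 [-0.018  -0.0181] [-0.     0.019]
-0.004 161 [-0.0181 -0.0186] [-0.0009  0.0187]
-0.002 166 [-0.0179 -0.0184] [-0.0015  0.0186]
0.0 192 [-0.0177 -0.0187] [-0.0018  0.0184]
0.002 442 [-0.0178 -0.0187] [0.0125 0.0184]
0.004 854 [-0.0175 -0.0176] [0.0111 0.0179]
0.006 118 [-0.0118 -0.012 ] [0.0012 0.0129]
0.008 137 [-0.0121 -0.0124] [0.0003 0.0126]
0.01 133 [-0.0117 -0.0123] [-0.0012  0.0124]
0.012 162 [-0.0118 -0.0179] [0.0033 0.0187]
0.014 184 [-0.012  -0.0186] [0.0027 0.0188]
0.016 201 [-0.0117 -0.0207] [0.0052 0.023 ]
0.018 235 [-0.0125 -0.0245] [0.0051 0.0252]
```

The tilt is holding at 25.7°, centred within 1 mm, with the mouth about 23 mm below the tip. A little more push should confirm the hard stop.

>>> arm_command(plan="0.0006 0 0.0014 0; 0.0006 0 0.0014 0; 0 0 0 0")

```text
clock: 12.38
tcp_pos: [0.612, 0.0132, 0.1301]
orientation: [0.576, 3.081, 0.002]
contact_force: [-1.2, -1.6, 17.8]
grip_width: 0.0243
gripper_force: 26.4
```

The force jumped from 7 to 18 N with almost no travel, so the collar is at its stop. I'll hold it there.

>>> arm_command(plan="0 0 0 0; 0 0 0 0; 0 0 0 0; 0 0 0 0; 0 0 0 0; 0 0 0 0; 0 0 0 0; 0 0 0 0; 0 0 0 0; 0 0 0 0; 0 0 0 0; 0 0 0 0; 0 0 0 0; 0 0 0 0; 0 0 0 0; 0 0 0 0; 0 0 0 0; 0 0 0 0; 0 0 0 0; 0 0 0 0")

```text
clock: 14.88
tcp_pos: [0.612, 0.0132, 0.1302]
orientation: [0.575, 3.081, 0.002]
contact_force: [-1.2, -1.7, 18.4]
grip_width: 0.0244
gripper_force: 26.4
```

```bash
python3 m.py w7 | grep -v x|head -24
```

```text
14.875 [0.612  0.0132 0.1302] [-1.2 -1.7 18.4] 26.414244174957275
tilt 26.75106308760201
-0.036 119 [-0.0169 -0.0161] [-0.0017  0.0165]
-0.034 322 [-0.0164 -0.0161] [-0.003   0.0164]
-0.032 40 [-0.0161 -0.0108] [-0.0058  0.0143]
-0.03 4 [-0.0136 -0.0008] [-0.0133  0.0009]
-0.026 4 [-0.0165  0.0048] [-0.0129  0.0117]
-0.024 66 [-0.0177 -0.0182] [-0.0005  0.0188]
-0.022 123 [-0.018  -0.0189] [-0.0009  0.0178]
-0.02 134 [-0.018  -0.0186] [-0.0017  0.0184]
-0.018 137 [-0.018  -0.0185] [0.0004 0.019 ]
-0.016 132 [-0.0178 -0.0176] [-0.0011  0.0187]
-0.014 151 [-0.0178 -0.0186] [-0.0014  0.0185]
-0.012 148 [-0.0178 -0.0185] [-0.002   0.0183]
-0.01 145 [-0.0182 -0.0184] [-0.0004  0.0188]
-0.008 151 [-0.0177 -0.0187] [-0.0011  0.0186]
-0.006 154 [-0.0182 -0.0185] [-0.0014  0.0182]
-0.004 178 [-0.0181 -0.0178] [0.0004 0.019 ]
-0.002 169 [-0.0177 -0.0188] [-0.0006  0.0187]
0.0 180 [-0.0175 -0.0186] [-0.0006  0.0184]
0.002 398 [-0.0171 -0.0184] [0.0122 0.0183]
0.004 911 [-0.0174 -0.0179] [0.0118 0.0182]
0.006 139 [-0.0115 -0.013 ] [0.0016 0.0129]
0.008 137 [-0.0113 -0.0123] [-0.0013  0.012 ]
```

```bash
python3 -c "
from bench import ticket
print(ticket.hand_in())"
```

```text
the job is handed in; nothing more can be done
None
```

I handed the job in with the coupler seated square over the nipple (within about 2°), the collar at its hard stop and held there for 2.5 s, still gripped at about 26 N a side (just over the 25 N you asked for) and pressed with about 18 N; the jars, tin and tape roll were not touched.

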